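# Zero the bench scale, weigh the middle bush and store the reading

### The job

Record the weight of the middle-sized one of the three brass bushes on the bench scale: with the pan still empty press the white key, then set that bush gently down upright on the pan and let go of it, then press the blue key, and last the green key. Press one key at a time, each fully down and released again; never press the red key. Leave the bush standing on the pan and everything else on the bench where it stands.

Things in the scene. Friction and masses are not known exactly. Their poses are not given: they have to be found in the camera images.
- scale: Grey bench parts scale, fixed, 210 x 220 mm, housing top 42 mm above the bench. Origin: on the bench under its middle; x points from the keys (near the robot) to the pan, z up. A black deck carries four round coloured spring keys in a row along y, 44 mm apart, 70 mm in front of the origin; the order of the colours changes. A flat dark display strip lies between keys and pan.
- pan_centre (a point): Centre of the upper face of the scale's flat round steel pan, 110 mm in diameter, without a rim, 56 mm above the bench, 45 mm behind the scale's origin. The pan does not move. Axes as the scale's.
- bush_middle: The brass bush of middle size: plain upright sleeve, 36 mm outside and 24 mm inside diameter, 32 mm tall, about 0.12 kg, loose on the bench. Origin: centre of its underside, z along its axis.
- bush_small: The small look-alike bush, 28 mm outside diameter, 32 mm tall, same brass. Origin: centre of its underside.
- bush_large: The large look-alike bush, 44 mm outside diameter, 32 mm tall, same brass. Origin: centre of its underside.
- tappet_a: Loose bystander: grey bucket tappet, 33 mm diameter, 26 mm tall. Origin: centre of its underside.
- tappet_b: Loose bystander: a second such tappet, 33 mm diameter, 26 mm tall. Origin: centre of its underside.
- valve: Loose bystander: poppet valve standing on its 33 mm head, thin stem up, 109 mm tall. Origin: centre of its underside.
- head_bolt: Loose bystander: short collar bolt standing on its head, 22 mm wide, 40 mm tall. Origin: centre of its underside.
- key_white_top (a point): Middle of the top of the white key (zero): a round white cap, 24 mm across, in a round black collar 40 mm across; released, its top is 64 mm above the bench and 10 mm above the collar. Moves with the cap.
- key_white (a joint): How far the white key is pressed down, in m, 0 = released, 0.006 = fully down. It slides straight down 6 mm: 1.5 N starts it, 5 N holds it fully down, and it springs back when let go. 
- key_blue_top (a point): Middle of the top of the blue key (weigh): a round blue cap, 24 mm across, in a round black collar 40 mm across; released, its top is 64 mm above the bench and 10 mm above the collar. Moves with the cap.
- key_blue (a joint): How far the blue key is pressed down, in m, 0 = released, 0.006 = fully down. It slides straight down 6 mm: 1.5 N starts it, 5 N holds it fully down, and it springs back when let go. 
- key_green_top (a point): Middle of the top of the green key (store): a round green cap, 24 mm across, in a round black collar 40 mm across; released, its top is 64 mm above the bench and 10 mm above the collar. Moves with the cap.
- key_green (a joint): How far the green key is pressed down, in m, 0 = released, 0.006 = fully down. It slides straight down 6 mm: 1.5 N starts it, 5 N holds it fully down, and it springs back when let go. 
- key_red_top (a point): Middle of the top of the red key (erase): a round red cap, 24 mm across, in a round black collar 40 mm across; released, its top is 64 mm above the bench and 10 mm above the collar. Moves with the cap.
- key_red (a joint): How far the red key is pressed down, in m, 0 = released, 0.006 = fully down. It slides straight down 6 mm: 1.5 N starts it, 5 N holds it fully down, and it springs back when let go. 

How it is judged:
By the outcome, as a careful person would: the job done as asked, in the order asked, and still so for the second after the job is handed in, with the robot touching nothing.
It also fails if it takes over 61 s, if anything falls off the work surface, if the arm or the gripper's body presses on something with over 40 N, if the wrist force passes 120 N, or if a joint passes its speed limit or range.

### The arm

A 7-joint arm with a two-finger parallel gripper is mounted at the origin on the work surface; the furniture and walls round the work are solid. World frame = base frame: x ahead of the robot, y to its left, z up, the work surface at z = 0. Lengths are in m, angles in rad, forces in N, time in s.
With the tool pointing down it reaches from about 0.35 to 0.9 m from the base axis. Payload 7.2 kg.
Tool frame: the origin (TCP) lies at the very end of the fingers, on their centre line; the grasp point (between the pads) lies 19 mm behind it; z points along the fingers, y is the line along which they close (so a half turn about z gives the same grasp; the last joint's range is limited). The gripper opens to 85 mm and grips with 20 to 120 N. Pads are 22 mm wide; open, the fingers measure 114 mm over their backs; the gripper's body (76 mm by 85 mm) begins 54 mm behind the grasp point. The pads swing forward as they close: fully open they stand 13 mm farther back than shut.
Start: joints at [1.142, 0.411, -0.013, 1.596, 0.006, 1.134, -0.082], TCP at [0.221, -0.585, 0.231] pointing down, gripper open.
Joint ranges: [-2.95, 2.95], [-0.29, 1.99], [-1.47, 1.44], [0.14, 2.54], [-1.03, 4.17], [0.13, 1.85], [-2.86, 2.86]. Speed limits (rad/s): [2.39, 2.39, 3.01, 3.01, 3.14, 3.14, 3.14].

### API

Orientations are given as a unit quaternion [w, x, y, z].
In Python, from cell import bot gives the robot as it stands.
- The arm moves only by the tool drive_effector, called as name(argument=value, ...), one argument or row to a line, values as JSON. Schema: {"type":"object","properties":{"moves":{"type":"array","items":{"type":"array","items":{"type":"number"},"minItems":7,"maxItems":7},"minItems":1,"maxItems":20},"force":{"type":"number"},"only":{"type":"string"},"quiet":{"type":"boolean"},"lines":{"type":"string"}},"required":["moves"],"additionalProperties":false}. moves is a list of rows, 1 to 20 of them, each of 7 numbers: dx, dy, dz in parts of the range, where 1.0 means 0.4 m, then a rotation vector rx, ry, rz in normalised numbers (1 is pi rad), then the opening from 0.0 (shut) to 1.0 (fully open); each row is the pose to reach, as a shift and turn from the pose commanded when the call began, along the tool's axes at that moment; what a row does not reach only later rows make up. A row lasts 1/12 s, in which the tool goes at most 0.0417 m and 0.125 rad, less where a joint would pass 70% of its speed; a pose out of reach is approached as far as the arm can. The fingers move at their own pace and stop on an object; force is the grip in N (left out, the last holds). Time passes only in rows, so rows that do not move let the fingers close. The tool returns the time, the measured TCP pose, the force, the opening and the grip force at its end. only (a regular expression) keeps the lines of the reply that match it, lines (a string "A,B") keeps lines A to B, and quiet returns only ok. No shift or turn number may pass 1 either way. Input that does not fit is refused with a message, and nothing moves.
- bot.observe(): the state, without advancing time (a new reading comes with each control period).
- bot.read_camera(name): name is "scene" or "top"; returns a dict with "pixels" (400x640x3 uint8, red, green, blue), "fov_y" (degrees; the focal length in pixels is half the picture's height over the tangent of half this angle, whatever the lens; pixels are square), "cx", "cy" (the principal point, pixels), "k1" (the pictures are not rectified: a ray, as slopes to the right and down, at radius r is drawn at 1 + k1 r^2 times it, then the intrinsics apply), "world_from_camera" (4x4, takes a point from camera to world coordinates). Camera axes: x right, y down, z forward; pixel columns grow to the right and rows downward; lengths in m; the calibration is good to about 2 mm. A picture is of the moment at which its call begins. There is no depth.
- bot.close_job(): hands the job in; it is judged then, once.
The state is a dict: "time_s": time; "qpos": joint angles; "dq": joint speeds; "effort": joint torques, N m; "ee_pos": TCP position; "eef_rot": TCP orientation; "force": force on the tool from outside, world axes, zero at the start; "wrist_torque": the same for the moment, N m; "opening": opening from 0.0 (shut) to 1.0 (fully open); "gripper_force": force on a finger pad.
Only numpy, scipy, OpenCV 4.12 (cv2) and the standard library are available. Lean on these libraries where they do the work, as an engineer would, in place of code of your own. Each camera call takes 0.05 s, during which the arm holds its last target. There are 200 camera calls.

## Working session

There is one attempt and no reset: what is moved stays moved. The work goes in short steps, Python scripts to look and compute and a tool call to move; the robot and the scene stay as the last step left them, time stands still between calls to the robot, and variables do not carry over. Pictures are saved under pics/ and viewed, at most 10 in all, crops included, and the job is handed in when it is done.

```bash
ls; mkdir -p pics; python3 - <<'E'
from cell import bot
import cv2
s=bot.observe(); print({k:(v if not hasattr(v,'tolist') else v.tolist()) for k,v in s.items()})
for n in("scene","top"):
    c=bot.read_camera(n); print(n,{k:v for k,v in c.items() if k!="pixels"})
    cv2.imwrite(f"pics/{n}0.png",c["pixels"][:,:,::-1])
E
```

```text
cell.py
pics
{'time_s': 0.0, 'qpos': [1.1418279866860115, 0.41194299063278517, -0.012701164032195216, 1.5970855413642193, 0.005603171087739025, 1.1342966670667685, -0.08219725319231276], 'dq': [0.0005579562264179222, -0.0003050601387891446, 0.0007423188113571393, 0.0014001076395337706, 0.0010009002266066279, 0.0009731234957719118, -0.0015886591160861724], 'effort': [0.0012584558862727135, -60.06220579147339, 0.683005079627037, -29.94063377380371, 0.01387936295941472, 0.010749560315161943, -9.914069778460544e-06], 'ee_pos': [0.22038983176191465, -0.5842983502785624, 0.23040930261220535], 'eef_rot': [-0.0008208601695442189, 0.9837727851391516, 0.17941679777838704, -0.00021466971874360653], 'force': [-0.1524779402768345, -0.15410329297238695, 0.05409984162461298], 'wrist_torque': [0.026945463890659473, 0.06330202811193443, -0.04961147855763672], 'gripper_force': 0.0, 'opening': 1.0008927158086995}
scene {'fov_y': 46.1638377596698, 'cx': 317.2006347378224, 'cy': 197.89479079617723, 'k1': 0.025145896812913106, 'world_from_camera': array([[ 0.8915359 , -0.18977758,  0.41127631,  0.03023336],
       [-0.45293293, -0.38141291,  0.80583867, -0.74890886],
       [ 0.00393598, -0.90471469, -0.42599982,  0.53400791],
       [ 0.        ,  0.        ,  0.        ,  1.        ]])}
top {'fov_y': 54.991048650432454, 'cx': 320.0731969708494, 'cy': 201.48382586534115, 'k1': -0.040842339880846186, 'world_from_camera': array([[ 0.02449428, -0.98478682,  0.1720318 ,  0.32100386],
       [-0.99913431, -0.0299033 , -0.02892084,  0.12724267],
       [ 0.03362518, -0.17117448, -0.98466677,  1.08121568],
       [ 0.        ,  0.        ,  0.        ,  1.        ]])}
```

View pics/scene0.png

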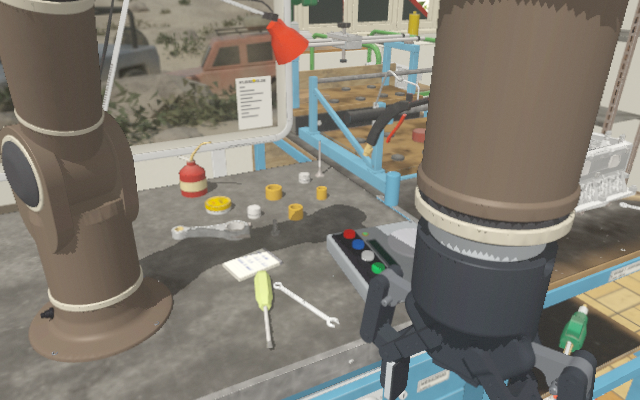

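View pics/top0.png

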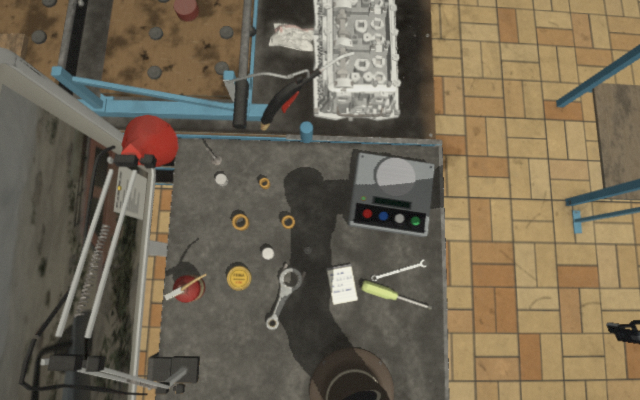

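The top view shows three brass bushes near (264,183), (240,221) and (287,221). The keys run red (367,213), blue (383,216), white (399,219), green (415,221), and the pan is near (395,175). The scene view shows the bushes at (274,192), (321,193) and (295,212).

```bash
cat > h.py <<'E'
import numpy as np, cv2
from cell import bot
def und(c,p):
    f=200/np.tan(np.radians(c["fov_y"]/2)); K=np.array([[f,0,c["cx"]],[0,f,c["cy"]],[0,0,1]])
    return cv2.undistortPoints(np.array(p,float).reshape(-1,1,2),K,np.array([c["k1"],0,0,0,0]))[:,0]
def ray(c,p):
    T=c["world_from_camera"]; d=np.c_[und(c,p),np.ones(len(und(c,p)))]@T[:3,:3].T
    return T[:3,3],d
def plane(c,p,z):
    o,d=ray(c,p); return o+d*((z-o[2])/d[:,2])[:,None]
def tri(c1,p1,c2,p2):
    o1,d1=ray(c1,[p1]);o2,d2=ray(c2,[p2]);d1,d2=d1[0],d2[0]
    t=np.linalg.lstsq(np.c_[d1,-d2],o2-o1,rcond=None)[0]
    a,b=o1+t[0]*d1,o2+t[1]*d2
    return (a+b)/2,np.linalg.norm(a-b)
def blobs(c,lo,hi,roi,amin=8):
    hsv=cv2.cvtColor(c["pixels"],cv2.COLOR_RGB2HSV); m=cv2.inRange(hsv,np.array(lo),np.array(hi))
    k=np.zeros_like(m);x0,y0,x1,y1=roi;k[y0:y1,x0:x1]=m[y0:y1,x0:x1]
    cs,_=cv2.findContours(k,cv2.RETR_EXTERNAL,cv2.CHAIN_APPROX_NONE)
    out=[]
    for q in cs:
        b=cv2.boundingRect(q)
        if b[2]*b[3]>=amin and len(q)>4:
            m0=cv2.moments(q); out.append((np.array([m0["m10"],m0["m01"]])/max(m0["m00"],1e-9),b,q))
    return out
E
cat > m.py <<'E'
from h import *
t=bot.read_camera("top"); s=bot.read_camera("scene")
np.set_printoptions(precision=4,suppress=True)
for nm,lo,hi in [("brass",(12,110,60),(32,255,255)),("red",(170,120,60),(180,255,255)),("red0",(0,140,60),(6,255,255)),("blue",(108,120,60),(128,255,255)),("green",(50,110,50),(85,255,255))]:
    for n,c,roi in(("top",t,(200,140,440,260)),("scene",s,(190,160,420,300))):
        for ctr,b,q in blobs(c,lo,hi,roi): print(nm,n,ctr,b,plane(c,[ctr],.032 if nm=="brass" else .064)[0][:2])
a=cv2.resize(t["pixels"][140:260,200:440],None,fx=3.3,fy=3.3,interpolation=cv2.INTER_CUBIC)
cv2.imwrite("pics/topc.png",a[:,:,::-1])
b=cv2.resize(s["pixels"][140:300,210:420],None,fx=3.7,fy=3.7,interpolation=cv2.INTER_CUBIC)
cv2.imwrite("pics/scenec.png",b[:,:,::-1])
E
python3 m.py
```

```text
brass top [287.8124 221.5577] (281, 215, 14, 14) [0.4458 0.1835]
brass top [240.0347 221.7599] (232, 214, 17, 17) [0.4414 0.3139]
brass top [264.1759 182.863 ] (259, 177, 11, 12) [0.5522 0.2534]
brass scene [295.4396 211.7012] (289, 204, 14, 17) [0.4342 0.1554]
brass scene [217.4749 203.3817] (205, 197, 26, 14) [0.2825 0.2812]
brass scene [321.4309 192.5541] (317, 186, 10, 14) [0.5393 0.2246]
brass scene [273.3972 191.7757] (265, 184, 17, 17) [0.4305 0.2841]
brass scene [416.5    160.4167] (415, 160, 4, 2) [0.9045 0.3042]
red0 top [366.934  213.1698] (363, 209, 9, 9) [ 0.4707 -0.0293]
red0 scene [348.8056 233.6508] (343, 229, 12, 10) [ 0.4643 -0.0398]
red0 scene [197.4    193.5333] (190, 190, 17, 7) [0.2389 0.2895]
red0 scene [196.1177 175.183 ] (190, 168, 15, 14) [0.2642 0.4048]
red0 scene [191.7179 163.8718] (190, 163, 5, 3) [0.2734 0.4915]
blue top [382.9024 215.5825] (379, 212, 9, 8) [ 0.4654 -0.0726]
blue scene [357.7449 243.9337] (352, 239, 13, 11) [ 0.4594 -0.0825]
green top [415.0865 220.7596] (411, 217, 9, 9) [ 0.4538 -0.16  ]
green scene [377.2128 267.2976] (371, 262, 14, 12) [ 0.4481 -0.1676]
```

View pics/topc.png

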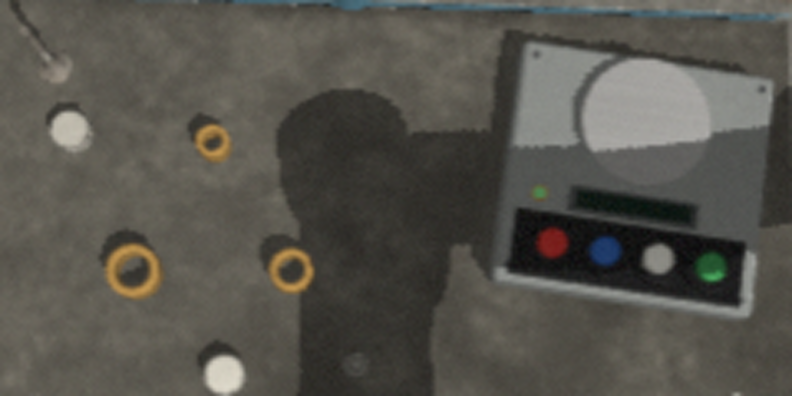

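View pics/scenec.png

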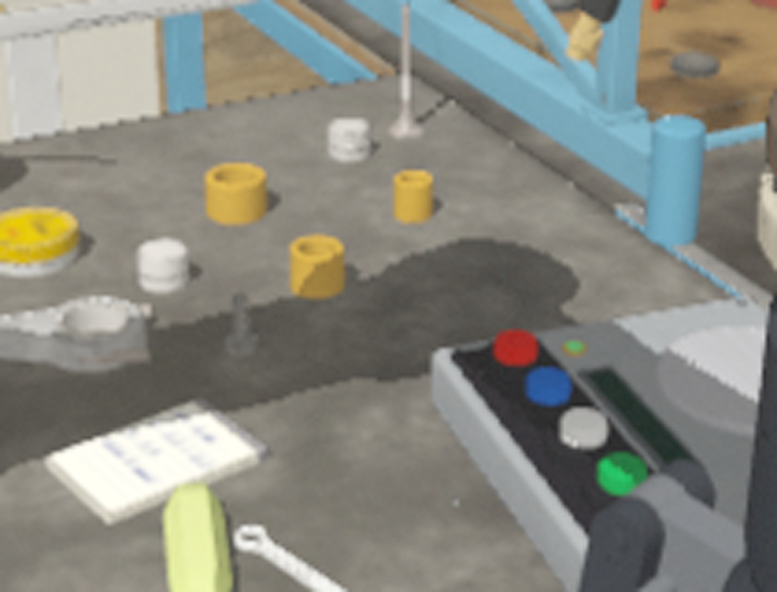

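The zoomed views show blobs 12, 14 and 17 px wide, so the middle bush is the one at top pixel (287.8,221.6). A dark bolt stands at about (308,250), and the tappets are at about (221,179) and (268,253). The pan centre is near (396,177) and is partly hidden in the scene view.

```bash
cat > m2.py <<'E'
from h import *
np.set_printoptions(precision=4,suppress=True)
t=bot.read_camera("top"); s=bot.read_camera("scene")
def topface(b):  # centre of the visible top ellipse in the oblique view
    x,y,w,h=b; u=und(s,[(x+w/2,y)])[0]; d=np.array([u[0],u[1],1]); d/=np.linalg.norm(d)
    sn=abs((s["world_from_camera"][:3,:3]@d)[2]); return np.array([x+w/2-.5,y-.5+w/2*sn])
K={}
for nm,lo,hi,rt,rs in [("bush",(12,110,60),(32,255,255),(275,205,300,235),(280,200,306,225)),("red",(0,140,60),(6,255,255),(355,200,430,235),(330,220,420,300)),("blue",(108,120,60),(128,255,255),(355,200,430,235),(330,220,420,300)),("green",(50,110,50),(85,255,255),(355,200,430,235),(330,255,420,300)),("white",(0,0,125),(180,60,255),(391,212,407,227),(355,240,378,264))]:
    bt=max(blobs(t,lo,hi,rt),key=lambda k:len(k[2])); 
    bs=max(blobs(s,lo,hi,rs),key=lambda k:len(k[2])); z=.032 if nm=="bush" else .064
    p,e=tri(t,bt[0],s,topface(bs[1])); print(nm,bt[0],bt[1],bs[1],"tri",p,"gap",e,"top-plane",plane(t,[bt[0]],z)[0],"scene-plane",plane(s,[topface(bs[1])],z)[0])
print("bolt",plane(t,[(307.9,250.6)],.04)); print("pan",plane(t,[(395.8,177)],.056))
E
python3 m2.py
```

```bash
cat > g.py <<'E'
import sys; from h import *
from scipy.spatial.transform import Rotation as Ro
s=bot.observe(); q=s["eef_rot"]; R=Ro.from_quat([q[1],q[2],q[3],q[0]])
np.set_printoptions(precision=4,suppress=True)
p=np.array(s["ee_pos"]); print(s["time_s"],"at",p,"F",s["force"],"open",s["opening"]); print(R.as_matrix())
for a in sys.argv[1:]:
    w=np.array(eval(a)); print(w,"tool delta",R.inv().apply(w-p))
E
python3 g.py "(.460,-.1165,.10)" "(.460,-.1165,.064)"
```

```text
0.3 at [ 0.2206 -0.5846  0.231 ] F [-0.7328  0.3734  0.0654] open 0.9975865800125798
[[ 0.9356  0.353  -0.0002]
 [ 0.353  -0.9356  0.0005]
 [-0.     -0.0005 -1.    ]]
[ 0.46   -0.1165  0.1   ] tool delta [ 0.3893 -0.3534  0.1312]
[ 0.46   -0.1165  0.064 ] tool delta [ 0.3893 -0.3534  0.1672]
```

Careful with the scale: shifts go in shares of 0.4 m and turns go in shares of pi rad. That gives: 0.3893 m / 0.4 = 0.9733, 0.38 m / 0.4 = 0.95.

drive_effector(
  moves=[
    [0.075, -0.0675, 0, 0, 0, 0, 0],
    [0.15, -0.135, 0, 0, 0, 0, 0],
    [0.225, -0.2025, 0, 0, 0, 0, 0],
    [0.3, -0.27, 0, 0, 0, 0, 0],
    [0.375, -0.3375, 0, 0, 0, 0, 0],
    [0.45, -0.405, 0, 0, 0, 0, 0],
    [0.525, -0.475, 0, 0, 0, 0, 0],
    [0.6, -0.5425, 0.05, 0, 0, 0, 0],
    [0.675, -0.6125, 0.1, 0, 0, 0, 0],
    [0.75, -0.68, 0.15, 0, 0, 0, 0],
    [0.825, -0.75, 0.2, 0, 0, 0, 0],
    [0.9, -0.8175, 0.25, 0, 0, 0, 0],
    [0.95, -0.8625, 0.3, 0, 0, 0, 0],
    [0.9733, -0.8835, 0.3275, 0, 0, 0, 0],
    [0.9733, -0.8835, 0.3275, 0, 0, 0, 0],
    [0.9733, -0.8835, 0.3275, 0, 0, 0, 0],
  ],
  force=40,
)

```text
time_s: 1.63
ee_pos: [0.4599, -0.1153, 0.0995]
eef_rot: [-0.001, 0.983, 0.181, -0.001]
force: [0.1, -1.3, 0.4]
opening: -0.0
gripper_force: 0.0
```

```bash
python3 g.py "(.460,-.1165,.066)"  "(.460,-.1165,.057)"
```

```text
1.6333 at [ 0.4599 -0.1153  0.0995] F [ 0.1377 -1.2559  0.3576] open -7.143374709719288e-06
[[ 0.9345  0.356  -0.002 ]
 [ 0.356  -0.9345  0.0008]
 [-0.0016 -0.0015 -1.    ]]
[ 0.46   -0.1165  0.066 ] tool delta [-0.0003  0.0012  0.0335]
[ 0.46   -0.1165  0.057 ] tool delta [-0.0003  0.0012  0.0425]
```

Converted, 0.043 m / 0.4 = 0.1075, 0.042 m / 0.4 = 0.105.

drive_effector(
  moves=[
    [0, 0.0025, 0.0375, 0, 0, 0, 0],
    [0, 0.0025, 0.07, 0, 0, 0, 0],
    [0, 0.0025, 0.0825, 0, 0, 0, 0],
    [0, 0.0025, 0.09, 0, 0, 0, 0],
    [0, 0.0025, 0.0975, 0, 0, 0, 0],
    [0, 0.0025, 0.105, 0, 0, 0, 0],
    [0, 0.0025, 0.1075, 0, 0, 0, 0],
    [0, 0.0025, 0.1075, 0, 0, 0, 0],
    [0, 0.0025, 0.1075, 0, 0, 0, 0],
  ],
)

```text
time_s: 2.38
ee_pos: [0.4604, -0.1186, 0.0585]
eef_rot: [0.001, 0.984, 0.179, 0.0]
force: [-3.9, -2.2, 11.6]
opening: -0.003
gripper_force: 5.9
```

Converted, 0.0015 m / 0.4 = 0.0038.

drive_effector(
  moves=[
    [0, 0, 0.0038, 0, 0, 0, 0],
    [0, 0, 0.0038, 0, 0, 0, 0],
  ],
)

```text
time_s: 2.55
ee_pos: [0.4606, -0.1187, 0.0582]
eef_rot: [0.001, 0.984, 0.179, 0.0]
force: [-9.7, -0.5, 28.2]
opening: 0.001
gripper_force: 14.0
```

```bash
python3 - <<'E'
from h import *
s=bot.read_camera("scene");t=bot.read_camera("top")
a=cv2.resize(s["pixels"][200:300,310:430],None,fx=4,fy=4,interpolation=cv2.INTER_CUBIC)
b=cv2.resize(t["pixels"][140:240,320:440],None,fx=4,fy=4,interpolation=cv2.INTER_CUBIC)
cv2.imwrite("pics/press.png",np.vstack([a[:290],b[:290]])[:,:,::-1])
E
```

```text
(no output)
```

View pics/press.png

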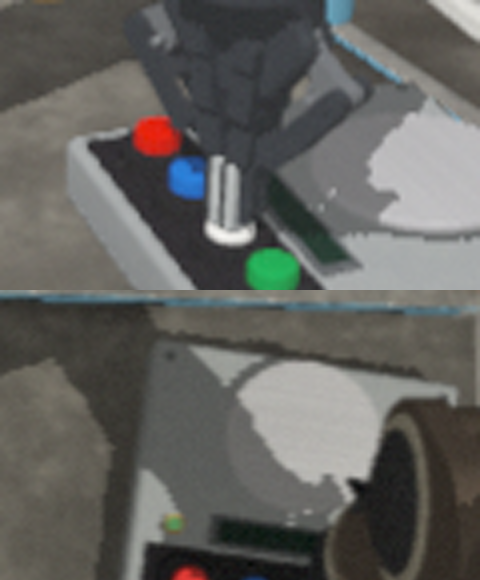

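The picture shows the closed fingertips centred on the white cap, which is sunk flush. The stiff 28 N reading means it is fully down. Next I release it and go over the bush.

Converted, -0.08 m / 0.4 = -0.2, -0.05 m / 0.4 = -0.125.

drive_effector(
  moves=[
    [0, 0, -0.0125, 0, 0, 0, 0],
    [0, 0, -0.05, 0, 0, 0, 0],
    [0, 0, -0.125, 0, 0, 0, 0],
    [0, 0, -0.2, 0, 0, 0, 0],
    [0, 0, -0.2, 0, 0, 0, 0],
  ],
)

```text
time_s: 3.07
ee_pos: [0.4638, -0.1181, 0.1411]
eef_rot: [0.002, 0.984, 0.179, 0.004]
force: [1.2, -0.3, 0.3]
opening: -0.001
gripper_force: 0.0
```

```bash
python3 g.py "(.446,.1832,.14)"
```

```text
3.0667 at [ 0.4638 -0.1181  0.1411] F [ 1.153  -0.3142  0.3214] open -0.0014477972993847494
[[ 0.9356  0.3529  0.0087]
 [ 0.3529 -0.9357 -0.0019]
 [ 0.0075  0.0049 -1.    ]]
[0.446  0.1832 0.14  ] tool delta [ 0.0896 -0.2882  0.0004]
```

Converted, -0.2882 m / 0.4 = -0.7205, -0.256 m / 0.4 = -0.64.

drive_effector(
  moves=[
    [0.025, -0.08, 0, 0, 0, 0, 0.8],
    [0.05, -0.16, 0, 0, 0, 0, 0.8],
    [0.075, -0.24, 0, 0, 0, 0, 0.8],
    [0.1, -0.32, 0, 0, 0, 0, 0.8],
    [0.125, -0.4, 0, 0, 0, 0, 0.8],
    [0.15, -0.48, 0, 0, 0, 0, 0.8],
    [0.175, -0.56, 0, 0, 0, 0, 0.8],
    [0.2, -0.64, 0, 0, 0, 0, 0.8],
    [0.224, -0.7205, 0, 0, 0, 0, 0.8],
    [0.224, -0.7205, 0, 0, 0, 0, 0.8],
    [0.224, -0.7205, 0, 0, 0, 0, 0.8],
    [0.224, -0.7205, 0, 0, 0, 0, 0.8],
  ],
)

```text
time_s: 4.07
ee_pos: [0.4426, 0.1832, 0.1357]
eef_rot: [0.0, 0.984, 0.18, 0.0]
force: [-0.4, -0.9, -0.3]
opening: 0.801
gripper_force: 0.0
```

```bash
python3 g.py "(.446,.1832,.05)" "(.446,.1832,.007)"
python3 - <<'E'
from h import *
s=bot.read_camera("scene");t=bot.read_camera("top")
a=cv2.resize(s["pixels"][170:290,250:450],None,fx=3,fy=3,interpolation=cv2.INTER_CUBIC)
b=cv2.resize(t["pixels"][140:236,260:440],None,fx=3.33,fy=2.4,interpolation=cv2.INTER_CUBIC)
cv2.imwrite("pics/over.png",np.vstack([a,cv2.resize(b,(600,230))])[:,:,::-1])
np.savez("/tmp/o.npz",s=s["pixels"],t=t["pixels"])
E
```

```text
4.0667 at [0.4426 0.1832 0.1357] F [-0.3626 -0.8947 -0.2611] open 0.8005376295804429
[[ 0.9355  0.3533  0.0001]
 [ 0.3533 -0.9355 -0.0004]
 [-0.      0.0004 -1.    ]]
[0.446  0.1832 0.05  ] tool delta [0.0032 0.0012 0.0857]
[0.446  0.1832 0.007 ] tool delta [0.0032 0.0011 0.1287]
```

View pics/over.png

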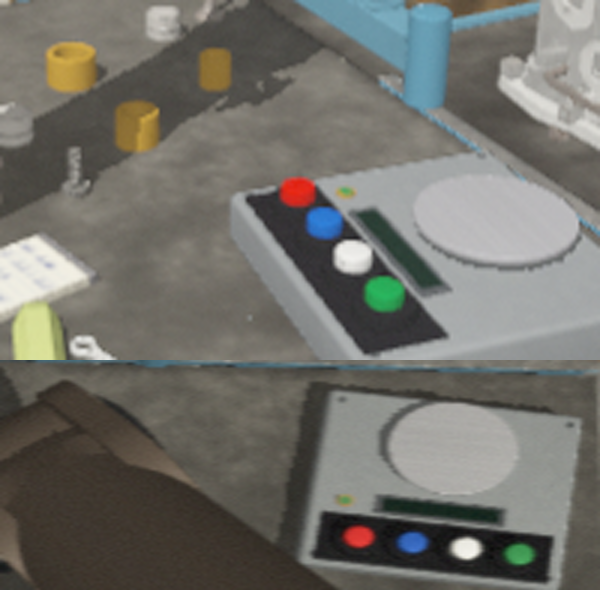

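The scene view shows the white key back up, and the whole pan centred at about pixel (415.5,243). In the top view the pan is at (395.9,176.9). The bush stands undisturbed.

Converted, 0.1285 m / 0.4 = 0.3213, 0.12 m / 0.4 = 0.3.

```bash
python3 - <<'E'
from h import *
s=bot.read_camera("scene");t=bot.read_camera("top")
print("pan",tri(t,(395.9,176.9),s,(415.5,243)),plane(s,[(415.5,243)],.056),plane(t,[(395.9,176.9)],.056))
E
```

```text
pan (array([ 0.57700777, -0.11216458,  0.05065627]), np.float64(0.0005668046091716406)) [[ 0.57129359 -0.1192201   0.056     ]] [[ 0.57542583 -0.11077002  0.056     ]]
```

drive_effector(
  moves=[
    [0.0075, 0.0025, 0.075, 0, 0, 0, 0.8],
    [0.0075, 0.0025, 0.15, 0, 0, 0, 0.8],
    [0.0075, 0.0025, 0.2, 0, 0, 0, 0.8],
    [0.0075, 0.0025, 0.2375, 0, 0, 0, 0.8],
    [0.0075, 0.0025, 0.27, 0, 0, 0, 0.8],
    [0.0075, 0.0025, 0.3, 0, 0, 0, 0.8],
    [0.0075, 0.0025, 0.3213, 0, 0, 0, 0.8],
    [0.0075, 0.0025, 0.3213, 0, 0, 0, 0.8],
    [0.0075, 0.0025, 0.3213, 0, 0, 0, 0.8],
  ],
)

```text
time_s: 5.02
ee_pos: [0.4457, 0.1833, 0.0072]
eef_rot: [0.0, 0.984, 0.179, -0.0]
force: [0.3, -0.3, 0.5]
opening: 0.8
gripper_force: 0.0
```

drive_effector(
  moves=[
    [0, 0, 0, 0, 0, 0, 0.5],
    [0, 0, 0, 0, 0, 0, 0.45],
    [0, 0, 0, 0, 0, 0, 0.4],
    [0, 0, 0, 0, 0, 0, 0.2],
    [0, 0, 0, 0, 0, 0, 0.2],
    [0, 0, 0, 0, 0, 0, 0.2],
    [0, 0, 0, 0, 0, 0, 0.2],
    [0, 0, 0, 0, 0, 0, 0.2],
  ],
  force=30,
)

```text
time_s: 5.68
ee_pos: [0.4463, 0.1839, 0.0082]
eef_rot: [0.0, 0.984, 0.179, 0.001]
force: [-0.4, -0.3, 5.8]
opening: 0.419
gripper_force: 29.4
```

Converted, -0.125 m / 0.4 = -0.3125, -0.105 m / 0.4 = -0.2625.

drive_effector(
  moves=[
    [0, 0, -0.0125, 0, 0, 0, 0.2],
    [0, 0, -0.05, 0, 0, 0, 0.2],
    [0, 0, -0.1125, 0, 0, 0, 0.2],
    [0, 0, -0.1875, 0, 0, 0, 0.2],
    [0, 0, -0.2625, 0, 0, 0, 0.2],
    [0, 0, -0.3125, 0, 0, 0, 0.2],
    [0, 0, -0.3125, 0, 0, 0, 0.2],
    [0, 0, -0.3125, 0, 0, 0, 0.2],
  ],
)

```text
time_s: 6.35
ee_pos: [0.4464, 0.1838, 0.1336]
eef_rot: [-0.0, 0.984, 0.179, 0.002]
force: [-0.9, -0.8, -1.1]
opening: 0.419
gripper_force: 30.2
```

```bash
python3 g.py "(.576,-.110,.13)"
```

```text
6.35 at [0.4464 0.1838 0.1336] F [-0.9165 -0.8339 -1.1159] open 0.41914380780299415
[[ 0.9357  0.3527  0.003 ]
 [ 0.3527 -0.9357  0.0006]
 [ 0.003   0.0004 -1.    ]]
[ 0.576 -0.11   0.13 ] tool delta [0.0176 0.3207 0.0038]
```

drive_effector(
  moves=[
    [0.0015, 0.025, 0, 0, 0, 0, 0.2],
    [0.004, 0.075, 0, 0, 0, 0, 0.2],
    [0.0075, 0.1375, 0, 0, 0, 0, 0.2],
    [0.0113, 0.2125, 0, 0, 0, 0, 0.2],
    [0.015, 0.2875, 0, 0, 0, 0, 0.2],
    [0.02, 0.3625, 0, 0, 0, 0, 0.2],
    [0.0238, 0.4375, 0, 0, 0, 0, 0.2],
    [0.0275, 0.5125, 0, 0, 0, 0, 0.2],
    [0.0325, 0.5875, 0, 0, 0, 0, 0.2],
    [0.0363, 0.6625, 0, 0, 0, 0, 0.2],
    [0.04, 0.725, 0, 0, 0, 0, 0.2],
    [0.0425, 0.775, 0, 0, 0, 0, 0.2],
    [0.044, 0.8018, 0, 0, 0, 0, 0.2],
    [0.044, 0.8018, 0, 0, 0, 0, 0.2],
    [0.044, 0.8018, 0, 0, 0, 0, 0.2],
    [0.044, 0.8018, 0, 0, 0, 0, 0.2],
  ],
)

```text
time_s: 7.68
ee_pos: [0.5746, -0.1083, 0.1316]
eef_rot: [-0.001, 0.984, 0.18, -0.001]
force: [0.3, 0.4, -0.8]
opening: 0.417
gripper_force: 30.2
```

```bash
python3 g.py "(.576,-.110,.070)"
python3 - <<'E'
from h import *
s=bot.read_camera("scene");t=bot.read_camera("top")
a=cv2.resize(s["pixels"][160:300,310:470],None,fx=4,fy=4,interpolation=cv2.INTER_CUBIC)
cv2.imwrite("pics/carry.png",a[:,:,::-1])
for ctr,b,q in blobs(s,(12,110,40),(32,255,255),(310,140,500,300)): print(ctr,b)
E
```

```text
7.6833 at [ 0.5746 -0.1083  0.1316] F [ 0.327   0.41   -0.8019] open 0.416549623627567
[[ 0.935   0.3547 -0.0015]
 [ 0.3547 -0.935   0.0011]
 [-0.0011 -0.0016 -1.    ]]
[ 0.576 -0.11   0.07 ] tool delta [0.0008 0.0022 0.0616]
[415.45114461 203.34450028] (408, 192, 18, 23)
[321.44544096 192.58146487] (317, 186, 10, 14)
[385.77777778 156.33333333] (385, 155, 4, 4)
[363.91666667 145.5       ] (363, 144, 3, 4)
[469.33333333 141.66666667] (469, 141, 3, 3)
[452.12121212 142.42424242] (449, 140, 6, 8)
[391.74955908 145.11287478] (383, 140, 21, 15)
[344.80952381 142.6031746 ] (341, 140, 10, 8)
```

View pics/carry.png

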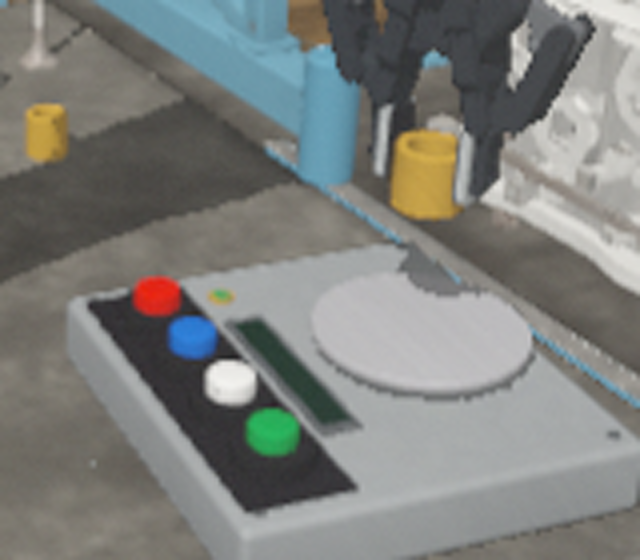

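The picture shows the bush held upright between the pads above the pan, at scene crop (427,175), with all keys released.

Converted, 0.064 m / 0.4 = 0.16, 0.058 m / 0.4 = 0.145.

drive_effector(
  moves=[
    [0.0025, 0.005, 0.025, 0, 0, 0, 0.2],
    [0.0025, 0.005, 0.0625, 0, 0, 0, 0.2],
    [0.0025, 0.005, 0.1, 0, 0, 0, 0.2],
    [0.0025, 0.005, 0.13, 0, 0, 0, 0.2],
    [0.0025, 0.005, 0.145, 0, 0, 0, 0.2],
    [0.0025, 0.005, 0.1525, 0, 0, 0, 0.2],
    [0.0025, 0.005, 0.1575, 0, 0, 0, 0.2],
    [0.0025, 0.005, 0.16, 0, 0, 0, 0.2],
    [0.0025, 0.005, 0.16, 0, 0, 0, 0.2],
    [0.0025, 0.005, 0.16, 0, 0, 0, 0.2],
  ],
)

```text
time_s: 8.62
ee_pos: [0.5774, -0.1117, 0.0689]
eef_rot: [0.0, 0.984, 0.179, 0.0]
force: [0.3, -0.7, -0.9]
opening: 0.422
gripper_force: 30.2
```

Converted, 0.001 m / 0.4 = 0.0025, 0.0005 m / 0.4 = 0.0013.

drive_effector(
  moves=[
    [0, 0, 0.0013, 0, 0, 0, 0.2],
    [0, 0, 0.0025, 0, 0, 0, 0.2],
    [0, 0, 0.0025, 0, 0, 0, 0.2],
    [0, 0, 0.0025, 0, 0, 0, 0.2],
  ],
)

```text
time_s: 8.95
ee_pos: [0.5771, -0.1116, 0.0674]
eef_rot: [0.0, 0.984, 0.179, 0.0]
force: [-0.6, 0.6, -1.3]
opening: 0.42
gripper_force: 30.2
```

Converted, 0.002 m / 0.4 = 0.005, 0.0015 m / 0.4 = 0.0038.

drive_effector(
  moves=[
    [0, 0, 0.0013, 0, 0, 0, 0.2],
    [0, 0, 0.0025, 0, 0, 0, 0.2],
    [0, 0, 0.0038, 0, 0, 0, 0.2],
    [0, 0, 0.005, 0, 0, 0, 0.2],
    [0, 0, 0.005, 0, 0, 0, 0.2],
  ],
)

```text
time_s: 9.37
ee_pos: [0.5769, -0.1116, 0.0651]
eef_rot: [-0.0, 0.984, 0.179, -0.0]
force: [-0.5, -0.3, -0.4]
opening: 0.418
gripper_force: 30.2
```

Converted, 0.001 m / 0.4 = 0.0025, 0.0005 m / 0.4 = 0.0013.

drive_effector(
  moves=[
    [0, 0, 0.0013, 0, 0, 0, 0.2],
    [0, 0, 0.0025, 0, 0, 0, 0.2],
    [0, 0, 0.0025, 0, 0, 0, 0.2],
  ],
)

```text
time_s: 9.62
ee_pos: [0.5771, -0.1116, 0.0644]
eef_rot: [0.0, 0.984, 0.179, 0.0]
force: [-1.0, 0.3, 0.2]
opening: 0.42
gripper_force: 30.3
```

Converted, 0.0005 m / 0.4 = 0.0013.

drive_effector(
  moves=[
    [0, 0, 0.0013, 0, 0, 0, 0.2],
    [0, 0, 0.0013, 0, 0, 0, 0.2],
    [0, 0, 0.0013, 0, 0, 0, 0.2],
  ],
)

```text
time_s: 9.87
ee_pos: [0.577, -0.1116, 0.0643]
eef_rot: [0.0, 0.984, 0.179, 0.0]
force: [-2.1, 0.0, 4.9]
opening: 0.418
gripper_force: 30.7
```

Contact shows at 4.9 N with the bush bottom at about 56 mm, which matches the pan height. Now I release and retreat.

Converted, -0.08 m / 0.4 = -0.2, -0.06 m / 0.4 = -0.15.

drive_effector(
  moves=[
    [0, 0, 0, 0, 0, 0, 0.45],
    [0, 0, 0, 0, 0, 0, 0.5],
    [0, 0, 0, 0, 0, 0, 0.6],
    [0, 0, 0, 0, 0, 0, 0.75],
    [0, 0, 0, 0, 0, 0, 0.8],
    [0, 0, -0.025, 0, 0, 0, 0.8],
    [0, 0, -0.075, 0, 0, 0, 0.8],
    [0, 0, -0.15, 0, 0, 0, 0.8],
    [0, 0, -0.2, 0, 0, 0, 0.8],
    [0, 0, -0.2, 0, 0, 0, 0.8],
  ],
  force=30,
)

```text
time_s: 10.7
ee_pos: [0.5798, -0.1117, 0.1491]
eef_rot: [0.001, 0.984, 0.179, 0.004]
force: [0.4, -0.6, 0.6]
opening: 0.8
gripper_force: 0.0
```

```bash
python3 g.py "(.4655,-.073,.10)"
```

```text
10.7 at [ 0.5798 -0.1117  0.1491] F [ 0.3742 -0.6135  0.5611] open 0.8004670177061758
[[ 0.9356  0.353   0.0076]
 [ 0.353  -0.9356 -0.0012]
 [ 0.0067  0.0038 -1.    ]]
[ 0.4655 -0.073   0.1   ] tool delta [-0.0936 -0.0768  0.0482]
```

Converted, -0.0936 m / 0.4 = -0.234, -0.08 m / 0.4 = -0.2.

drive_effector(
  moves=[
    [-0.025, -0.02, 0, 0, 0, 0, 0],
    [-0.075, -0.0625, 0, 0, 0, 0, 0],
    [-0.1375, -0.1125, 0, 0, 0, 0, 0],
    [-0.2, -0.165, 0, 0, 0, 0, 0],
    [-0.234, -0.192, 0.025, 0, 0, 0, 0],
    [-0.234, -0.192, 0.075, 0, 0, 0, 0],
    [-0.234, -0.192, 0.115, 0, 0, 0, 0],
    [-0.234, -0.192, 0.115, 0, 0, 0, 0],
    [-0.234, -0.192, 0.115, 0, 0, 0, 0],
    [-0.234, -0.192, 0.115, 0, 0, 0, 0],
  ],
  force=40,
)

```text
time_s: 11.53
ee_pos: [0.4629, -0.0727, 0.0985]
eef_rot: [0.0, 0.984, 0.179, 0.0]
force: [-0.4, 0.2, -0.3]
opening: -0.001
gripper_force: 0.0
```

```bash
python3 g.py "(.4655,-.073,.058)"
python3 - <<'E'
from h import *
s=bot.read_camera("scene");t=bot.read_camera("top")
a=cv2.resize(s["pixels"][160:300,310:470],None,fx=4,fy=4,interpolation=cv2.INTER_CUBIC)
cv2.imwrite("pics/placed.png",a[:,:,::-1])
E
```

```text
11.5333 at [ 0.4629 -0.0727  0.0985] F [-0.3651  0.2165 -0.3321] open -0.0005327450307056629
[[ 0.9356  0.3531  0.0007]
 [ 0.3531 -0.9356  0.    ]
 [ 0.0007  0.0002 -1.    ]]
[ 0.4655 -0.073   0.058 ] tool delta [0.0023 0.0012 0.0405]
```

View pics/placed.png

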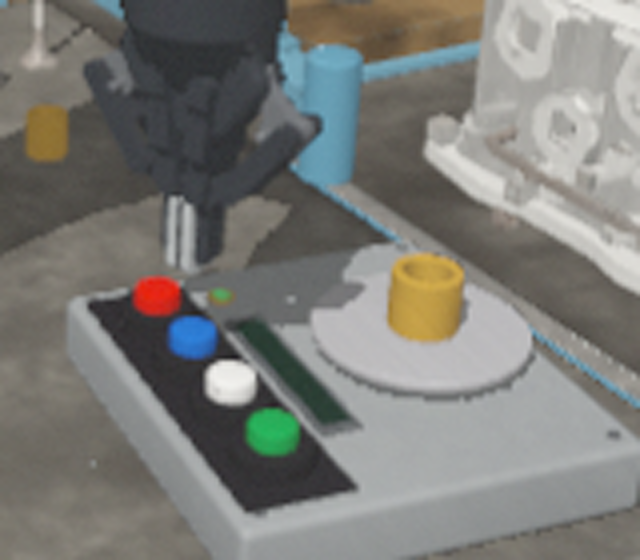

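The bush stands upright near the pan centre, at crop (427,297). The shut fingertips hang above the blue key, which is at crop (193,337). Next I press blue.

Converted, 0.0425 m / 0.4 = 0.1063, 0.041 m / 0.4 = 0.1025.

drive_effector(
  moves=[
    [0.005, 0.0025, 0.0375, 0, 0, 0, 0],
    [0.005, 0.0025, 0.07, 0, 0, 0, 0],
    [0.005, 0.0025, 0.0825, 0, 0, 0, 0],
    [0.005, 0.0025, 0.09, 0, 0, 0, 0],
    [0.005, 0.0025, 0.0975, 0, 0, 0, 0],
    [0.005, 0.0025, 0.1025, 0, 0, 0, 0],
    [0.005, 0.0025, 0.1063, 0, 0, 0, 0],
    [0.005, 0.0025, 0.1063, 0, 0, 0, 0],
    [0.005, 0.0025, 0.1063, 0, 0, 0, 0],
  ],
)

```text
time_s: 12.38
ee_pos: [0.4647, -0.0731, 0.0581]
eef_rot: [0.001, 0.984, 0.179, 0.0]
force: [-11.6, 1.2, 33.6]
opening: -0.0
gripper_force: 17.2
```

Blue is firmly at its stop at 33.6 N. I lift and move over to green.

Converted, -0.045 m / 0.4 = -0.1125, -0.02 m / 0.4 = -0.05.

drive_effector(
  moves=[
    [0, 0, -0.0125, 0, 0, 0, 0],
    [0, 0, -0.05, 0, 0, 0, 0],
    [0, 0, -0.1125, 0, 0, 0, 0],
    [0, 0, -0.1125, 0, 0, 0, 0],
  ],
)

```text
time_s: 12.72
ee_pos: [0.4671, -0.073, 0.1042]
eef_rot: [0.001, 0.984, 0.179, 0.003]
force: [1.5, -0.1, -0.1]
opening: 0.001
gripper_force: 0.0
```

```bash
python3 g.py "(.454,-.160,.10)"
```

```text
12.7167 at [ 0.4671 -0.073   0.1042] F [ 1.5448 -0.0536 -0.0918] open 0.0014206117648091162
[[ 0.9355  0.3532  0.0061]
 [ 0.3532 -0.9356 -0.0008]
 [ 0.0054  0.0029 -1.    ]]
[ 0.454 -0.16   0.1  ] tool delta [-0.043   0.0767  0.0042]
```

Converted, 0.0767 m / 0.4 = 0.1918, 0.06 m / 0.4 = 0.15.

drive_effector(
  moves=[
    [-0.025, 0.045, 0, 0, 0, 0, 0],
    [-0.055, 0.1, 0, 0, 0, 0, 0],
    [-0.085, 0.15, 0, 0, 0, 0, 0],
    [-0.1075, 0.1918, 0, 0, 0, 0, 0],
    [-0.1075, 0.1918, 0, 0, 0, 0, 0],
    [-0.1075, 0.1918, 0, 0, 0, 0, 0],
    [-0.1075, 0.1918, 0, 0, 0, 0, 0],
  ],
)

```text
time_s: 13.3
ee_pos: [0.4517, -0.1593, 0.1004]
eef_rot: [-0.0, 0.984, 0.18, 0.0]
force: [0.5, 0.1, 0.0]
opening: 0.002
gripper_force: 0.0
```

```bash
python3 g.py "(.454,-.160,.058)"
```

```text
13.3 at [ 0.4517 -0.1593  0.1004] F [0.5369 0.122  0.0093] open 0.001995051077991144
[[ 0.9355  0.3532  0.0006]
 [ 0.3532 -0.9355  0.0003]
 [ 0.0007 -0.0001 -1.    ]]
[ 0.454 -0.16   0.058] tool delta [0.0019 0.0015 0.0424]
```

Converted, 0.044 m / 0.4 = 0.11, 0.043 m / 0.4 = 0.1075.

drive_effector(
  moves=[
    [0.005, 0.0025, 0.0375, 0, 0, 0, 0],
    [0.005, 0.0025, 0.07, 0, 0, 0, 0],
    [0.005, 0.0025, 0.0875, 0, 0, 0, 0],
    [0.005, 0.0025, 0.095, 0, 0, 0, 0],
    [0.005, 0.0025, 0.1025, 0, 0, 0, 0],
    [0.005, 0.0025, 0.1075, 0, 0, 0, 0],
    [0.005, 0.0025, 0.11, 0, 0, 0, 0],
    [0.005, 0.0025, 0.11, 0, 0, 0, 0],
    [0.005, 0.0025, 0.11, 0, 0, 0, 0],
  ],
)

```text
time_s: 14.05
ee_pos: [0.4538, -0.159, 0.0582]
eef_rot: [0.0, 0.984, 0.18, 0.0]
force: [-8.1, 5.8, 24.2]
opening: -0.002
gripper_force: 12.1
```

Converted, -0.15 m / 0.4 = -0.375, -0.13 m / 0.4 = -0.325.

drive_effector(
  moves=[
    [0, 0, -0.0125, 0, 0, 0, 0],
    [0, 0, -0.05, 0, 0, 0, 0],
    [0, 0, -0.125, 0, 0, 0, 0],
    [0, 0, -0.225, 0, 0, 0, 0],
    [0, 0, -0.325, 0, 0, 0, 0],
    [0, 0, -0.375, 0, 0, 0, 0],
    [0, 0, -0.375, 0, 0, 0, 0],
    [0, 0, -0.375, 0, 0, 0, 0],
    [0, 0, -0.375, 0, 0, 0, 0],
  ],
)

```text
time_s: 14.8
ee_pos: [0.4532, -0.1601, 0.2059]
eef_rot: [0.0, 0.984, 0.179, -0.0]
force: [-0.4, 0.4, 0.1]
opening: 0.001
gripper_force: 0.0
```

```bash
python3 - <<'E'
from h import *
s=bot.read_camera("scene");t=bot.read_camera("top")
a=cv2.resize(s["pixels"][140:300,210:470],None,fx=3,fy=3,interpolation=cv2.INTER_CUBIC)
cv2.imwrite("pics/end.png",a[:,:,::-1])
E
```

```text
(no output)
```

View pics/end.png

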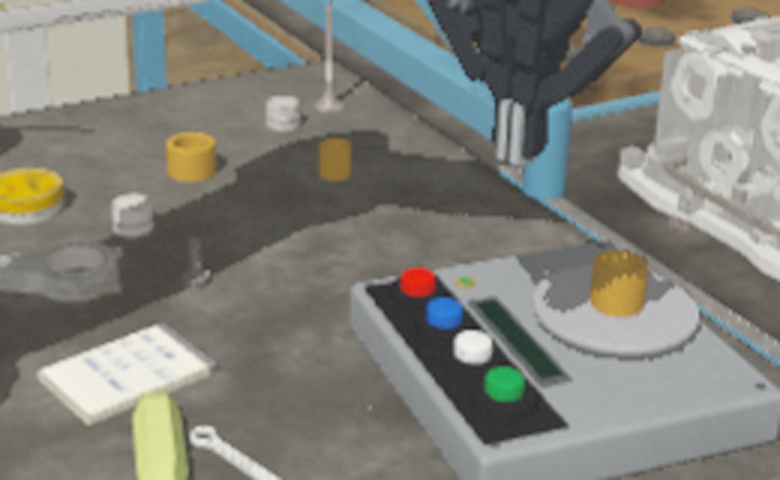

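The picture shows the bush upright on the pan at crop (620,283), all four keys up, and the two other bushes, tappets, valve and bolt standing as before.

```bash
python3 -c "
from cell import bot
print(bot.close_job())"
```

```text
the job is handed in; nothing more can be done
None
```

I pressed white with the pan empty, set the middle bush upright on the pan and let go, pressed blue then green, never touched red, and handed the job in at about 15 s; no verdict was returned.

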